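# Check the glaze balance under its sliding guard

### The arm

A 6-joint arm with a two-finger parallel gripper is mounted at the origin on the work surface. World frame = base frame: x ahead of the robot, y to its left, z up, the work surface at z = 0. Lengths are in mm, angles in rad, forces in N, time in s.
With the tool pointing down it reaches from about 300 to 750 mm from the base axis. Payload 8.5 kg.
Tool frame: the origin (TCP) lies at the very end of the fingers, on their centre line; the grasp point (between the pads) lies 19 mm behind it; z points along the fingers, y is the line along which they close (so a half turn about z gives the same grasp; the last joint's range is limited). The gripper opens to 88 mm and grips with 3 to 60 N. Pads are 18 mm wide; open, the fingers measure 123 mm over their backs; the gripper's body (75 mm by 187 mm) begins 45 mm behind the grasp point.
Start: joints at [-1.427, 0.381, 1.297, -0, 1.464, -0.215], TCP at [193.126, -514.959, 238.748] pointing down, gripper open.
Joint ranges: [-3.11, 3.11], [-0.89, 2.33], [0.22, 2.48], [-1.42, 4.56], [0.17, 2.85], [-2.88, 2.88]. Speed limits (rad/s): [2.39, 2.39, 3.14, 3.14, 3.14, 3.14].

### API

Orientations are given as [roll, pitch, yaw] about the fixed x, y, z axes, in that order (R = Rz(yaw) Ry(pitch) Rx(roll)).
In Python, from workcell import ctrl gives the robot as it stands. The module is installed in compiled form; this text tells all that it offers.
- The arm moves only by the tool drive_tool, never from a script. Its argument "targets" is a list of rows, each an object of numbers: "x", "y", "z": the shift along the tool's x, y, z in m; "ax", "ay", "az": the turn, a rotation vector about the tool's x, y, z in rad. A call has 1 to 10 rows; each row is the pose to reach, as a shift and turn from the pose commanded when the call began, along the tool's axes at that moment; what a row does not reach only later rows make up. A row lasts 1/12 s, in which the tool goes at most 41.7 mm and 7.16 degrees, less where a joint would pass 70% of its speed; a pose out of reach is approached as far as the arm can. A call with a gripper value outside its range is refused whole. "fingers" is the closure, from 0 (fully open) to 1 (shut), set as the call begins (left out, the last holds). The fingers move at their own pace and stop on an object; the grip force is fixed at half the most. Time passes only in rows, so rows that repeat a pose let the fingers close. It gives the time, the measured TCP pose, the force and the opening at its end, in the units of the state.
- ctrl.read_state(): the state, without advancing time (a new reading comes with each control period).
- ctrl.get_image(name): name is "scene" or "top" or "wrist"; returns a dict with "color" (480x640x3 uint8, blue, green, red), "range_z" (480x640 float32, mm along the optical axis (not along the pixel's ray), 0 where there is no reading), "vfov" (degrees; the focal length in pixels is half the picture's height over the tangent of half this angle, whatever the lens; pixels are square), "cx", "cy" (the principal point, pixels), "extrinsics" (4x4, takes a point from camera to world coordinates). Camera axes: x right, y down, z forward; pixel columns grow to the right and rows downward; lengths in mm; the calibration is good to about 2 mm. The wrist camera is an equidistant fisheye: a pixel r from the principal point sees the ray r / f radians off the axis. A picture is of the moment at which its call begins.
- ctrl.sign_off(): hands the job in, once; it reports no verdict.
Trained networks look in a picture, given as the dict that the camera call returned (one of the last four; its "shot" number tells which), for a name from the list of things; names that differ only in an ending like _2 or _b are one class to them, and where a whole thing is asked for, a point or a joint stands for the part that bears it (a point fixed in the world has none). Each returns a list of dicts, best first, with "p" (0 to 1); they miss things now and then, are a little off and sometimes report something else, mostly with a low value. They report only what shows in the picture. A call takes as long as a camera call. They do not tell look-alikes from the thing itself.
- ctrl.search_frame(picture, thing): "location" ([column, row] in pixels, amid what is visible of it).
- ctrl.silhouettes(picture, thing): "pixels" (480x640 bool, what is visible of it) and "location" ([column, row] in pixels, amid what is visible of it).
- ctrl.spot_point(picture, thing): "location" ([column, row] in pixels: a listed point, or the origin of a listed thing).
The state is a dict: "time": time; "joint_pos": joint angles; "joint_vel": joint speeds; "joint_torque": joint torques, N m; "position": TCP position; "orientation": TCP orientation; "ft_force": force on the tool from outside, world axes, zero at the start; "ft_torque": the same for the moment, N m; "finger_gap": opening from 0.0 (shut) to 1.0 (fully open).
Only numpy, scipy, OpenCV 4.12 (cv2) and the standard library are available. Lean on these libraries where they do the work, as an engineer would, in place of code of your own. Each camera call takes 0.05 s, during which the arm holds its last target. There are 200 camera calls.

### The job

Slide the guard door on top of the glaze balance fully open, gently stand the brass check weight upright in the centre of the sprung pan without bottoming the pan out, then slide the door fully shut over it. Leave every other thing standing where it is.

Things in the scene. Friction and masses are not known exactly. Their poses are not given: they have to be found in the camera images.
- balance: White balance, fixed. Origin on the table under the pan centre; z up, +x = the way the door opens. Footprint x -81 to 250, y -85 to 85 mm; base 30 mm high. Clear-walled chamber round the pan, inside x -75 to 85, y -77 to 77 mm, open above once the door is open. White housing x 85 to 250 mm, 122 mm high, under the open door. Blue rails along x at y = +-79 mm, 10 mm wide, top z 143 mm.
- door (a joint): Guard door sliding level in the rails: 0 = shut over the chamber, 0.155 m = fully open (hard stops at both). Starts shut or ajar. Friction about 2 N; stays where left. Clear panel 156 mm along the slide by 142 mm, grey metal frame, underside z 133 mm, top 138 mm.
- door_pull (a point): Middle of the door, midway between its two red pull ribs, level with their tops (z 155 mm); over the pan centre when shut; axes as the balance. Ribs run across the slide, each 80 mm long, 8 thick, 17 tall, centres 34 mm either side of this point along the slide (60 mm clear between): lower closed fingers between them and push one rib.
- pan (a joint): Sprung pan, travel downwards in m: 0 = empty, 0.012 = bottomed out. Spring 1500 N/m: the check weight alone presses it 2 to 4.5 mm.
- pan_centre (a point): Centre of the upper face of the round steel pan, 92 mm across, with a thin black ring (56 mm) about its centre; z = 55 mm when empty.
- check_weight: Brass check weight, about 0.5 kg. Origin: centre of its underside; z up. Round body 40 mm across and 45 mm high, a neck 16 mm across, then a round knob 24 mm across from 54 to 72 mm (its top). Starts upright at one of four places on the ware board.
- ware_board: Pale wooden board, fixed, 250 x 210 mm (x, y) and 12 mm thick; origin at the centre of its underside. Four things stand on it.
- tall_bottle: Bystander: amber bottle, 54 mm across, 155 mm tall, on the ware board; origin centre of its underside.
- glaze_cup: Bystander: blue ceramic cup, 62 mm across, 70 mm tall, on the ware board; origin centre of its underside.
- glaze_jar: Bystander: green jar with white cap, 58 mm across, 85 mm tall, on the ware board; origin centre of its underside.
- porcelain_vase: Bystander: tall white rectangular porcelain block vase, 60 x 50 mm (x, y), 190 mm tall, close beside the balance on the side away from the robot; origin centre of its underside.
- mixing_mug: Bystander: white mug, 72 mm across, 85 mm tall, its handle to its own +y reaching about 70 mm from its axis; beside the balance on the robot's side; origin centre of its underside.
- test_cone: Bystander: small terracotta cone, 56 mm across at the foot, 75 mm tall; beside the vase; origin centre of its underside.
- brush: Bystander: brush lying flat on the table beyond the ware board, about 200 mm long along its x, 21 mm high; origin on its underside at mid-length.
There are look-alikes about, which are no part of the job. Leave any blue or pink look-alike of the check_weight alone.

How it is judged (in metres and radians):
On the way, in this order (a step that is already met when the one before it is completed fails the run):
1. the guard door is slid open (value of joint door above 0.14 m), for 0.1 s.
2. the check weight stands released, centred and upright on the pan (value of joint pan between 0.0015 and 0.008 m and horizontal distance between check_weight and pan_centre below 0.012 m and angle between check_weight's own z axis and vertical below 0.1 rad and linear speed of check_weight below 0.03 m/s and contact force between the fingers and check_weight below 0.1 N), for 0.3 s.
At the end, for the whole second after the job is handed in: The guard door is shut to within 5 mm; the check weight stands released, at rest and upright (within 0.1 rad) on the sprung pan, within 12 mm of its centre, and the pan carries it freely (pressed 1.5 to 8 mm) (all of step 2 and value of joint door below 0.005 m); the robot touches nothing.
It fails at once if the pan is bottomed out (pressed past 10.5 mm) (value of joint pan above 0.0105 m).
It fails at once if a bystander is moved more than 25 mm or tipped (distance of any of tall_bottle, glaze_cup, glaze_jar, porcelain_vase, mixing_mug, test_cone, brush from where it was at the start of the episode above 0.025 m or angle between any of tall_bottle, glaze_cup, glaze_jar, porcelain_vase, mixing_mug, test_cone's own z axis and vertical above 0.35 rad).
It also fails if it takes over 72 s, if anything falls off the work surface, if the arm or the gripper's body presses on something with over 40 N, if the wrist force passes 120 N, or if a joint passes its speed limit or range.

## Working session

There is one attempt and no reset: what is moved stays moved. The work goes in short steps, Python scripts to look and compute and a tool call to move; the robot and the scene stay as the last step left them, time stands still between calls to the robot, and variables do not carry over. Pictures are saved under pics/ and viewed, on a budget of 10 in all, crops included, one or two more only if the job needs it, and the job is handed in when it is done.

Besides the shell and the picture viewer there is one more tool, called after "Emit:" by a JSON object that holds its "fn" and its "kwargs", one argument or row to a line. drive_tool: Moves the arm, as the interface text tells. Its arguments: {"type":"object","properties":{"targets":{"type":"array","items":{"type":"object","properties":{"x":{"type":"number"},"y":{"type":"number"},"z":{"type":"number"},"ax":{"type":"number"},"ay":{"type":"number"},"az":{"type":"number"}}}},"fingers":{"type":"number"}},"required":["targets"]}

```bash
mkdir -p pics; cat > h.py <<'E'
import numpy as np, cv2
from workcell import ctrl
from scipy.spatial.transform import Rotation as Ro
def f(p): return 240/np.tan(np.radians(p["vfov"]/2))
def ray(p,uv,fish=False):
    d=(np.array(uv,float)-[p["cx"],p["cy"]])/f(p)
    if fish:
        r=np.linalg.norm(d); v=np.array([*(d/r*np.sin(r) if r>0 else d),np.cos(r)])
    else: v=np.array([d[0],d[1],1.])
    E=np.array(p["extrinsics"]); return E[:3,3],E[:3,:3]@v
def at_z(p,uv,z,fish=False):
    o,d=ray(p,uv,fish); return o+d*(z-o[2])/d[2]
def depth_pt(p,uv,fish=False):
    u,v=int(round(uv[0])),int(round(uv[1])); w=p["range_z"][max(v-2,0):v+3,max(u-2,0):u+3]; w=w[w>0]
    if len(w)==0: return None
    o,d=ray(p,uv,fish); zc=np.array(p["extrinsics"])[:3,2]@d
    return o+d*np.median(w)/zc
def tri(a,b):
    (o1,d1),(o2,d2)=a,b; d1=d1/np.linalg.norm(d1); d2=d2/np.linalg.norm(d2)
    s=np.linalg.lstsq(np.c_[d1,-d2],o2-o1,rcond=None)[0]; x=o1+s[0]*d1; y=o2+s[1]*d2
    return (x+y)/2,np.linalg.norm(x-y)
def to_tool(goal):
    s=ctrl.read_state(); R=Ro.from_euler('xyz',s["orientation"]).as_matrix()
    return R.T@(np.array(goal)-s["position"])/1000
E
python3 - <<'E'
from h import *
np.set_printoptions(precision=1,suppress=True)
s=ctrl.read_state(); print(s["position"],s["orientation"])
ps={n:ctrl.get_image(n) for n in("scene","top","wrist")}
for n,p in ps.items():
    cv2.imwrite(f"pics/{n}0.png",p["color"]); print(n,f(p),np.array(p["extrinsics"])[:3,3])
    for t in ["door_pull","pan_centre","balance","check_weight","ware_board","tall_bottle","glaze_cup","glaze_jar","porcelain_vase","mixing_mug","test_cone","brush"]:
        for q in ctrl.spot_point(p,t)[:3]:
            if q["p"]>.2: print(n,t,round(q["p"],2),np.array(q["location"]),depth_pt(p,q["location"],n=="wrist") if 0<=q["location"][0]<638 and 0<=q["location"][1]<478 else None)
E
```

```text
[ 193.1 -514.7  238.1] [-3.1 -0.   0.4]
scene 546.5967431479606 [ 927.1 -841.3 1036.4]
scene door_pull 0.69 [337.3 194.4] [506.5  95.1 136.8]
scene pan_centre 0.57 [336.1 224.7] [548.4   5.5 128.2]
scene pan_centre 0.48 [246.  308.5] [ 457.9 -256.4   47.3]
scene balance 0.62 [335.  238.7] [548.5   3.9  82. ]
scene check_weight 0.6 [278.5 364.8] [ 592.1 -340.7   38.8]
scene check_weight 0.55 [220.6 396. ] [ 530.1 -459.    45.2]
scene check_weight 0.55 [248.6 423.7] [ 608.1 -479.1   40.1]
scene ware_board 0.6 [257.7 339.3] [ 509.5 -293.5   10.8]
scene tall_bottle 0.76 [295.7 328.4] [ 579.8 -246.3   41.9]
scene glaze_cup 0.9 [245.1 307. ] [ 456.2 -256.8   52.2]
scene glaze_jar 0.71 [227.  342.3] [ 475.9 -355.7   57.5]
scene porcelain_vase 0.61 [390.2 251.1] [668.   81.3  26.9]
scene porcelain_vase 0.28 [259.1 337.3] [ 509.4 -287.5   10.7]
scene porcelain_vase 0.21 [337.8 226.7] [553.8   4.  125.4]
scene mixing_mug 0.95 [294.5 216.2] [398.4  67.8  34.7]
scene brush 0.71 [331.5 392.9] [ 713.6 -335.1   19.1]
scene brush 0.7 [340.4 193.2] [511.2 102.9 136.8]
top 563.0793539607939 [ 361.4  -
[... 244 characters left out ...]
weight 0.75 [441.5 235.5] [ 565.  -327.7   59.8]
top ware_board 0.66 [419.8 263. ] [ 510.3 -288.1   12.9]
top ware_board 0.63 [442.8 236.2] [ 562.9 -329.7   63.4]
top tall_bottle 0.59 [392.2 235.1] [ 553.4 -213.9  124.5]
top glaze_cup 0.85 [399.2 294.8] [ 438.9 -241.2   18.1]
top glaze_jar 0.61 [445.8 291.8] [ 441.5 -326.8   96.3]
top porcelain_vase 0.71 [244.8 199.1] [632.7  94.5  89.4]
top mixing_mug 0.61 [248.  323.7] [371.7  90.    5.6]
top test_cone 0.79 [187.9 215.4] [601.9 221.3  58.7]
top brush 0.73 [435.4 177.7] [ 703.7 -324.3   21.3]
top brush 0.7 [390.3 239.7] [ 545.6 -211.2  113.7]
top brush 0.53 [447.2 290.6] [ 444.  -329.6   96.9]
wrist 371.64829954431775 [ 260.4 -489.7  384. ]
```

View pics/scene0.png

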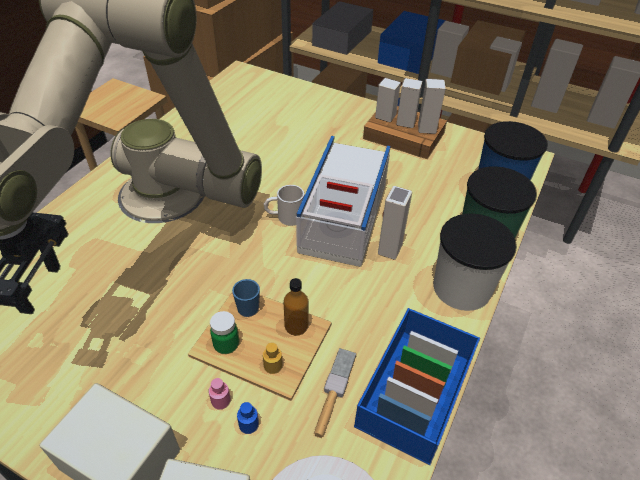

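View pics/top0.png

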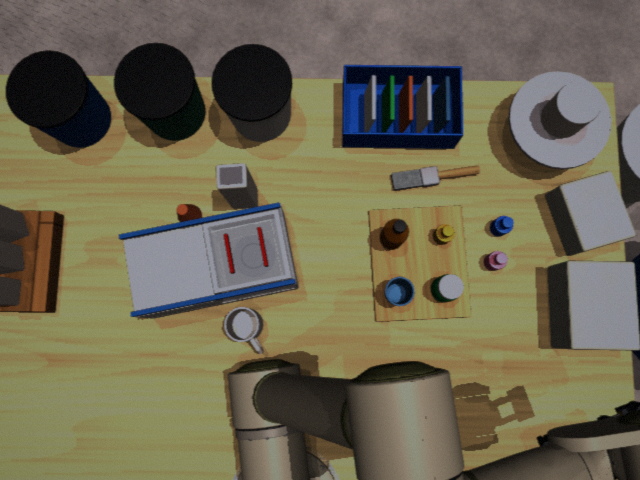

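Scene view: the brass weight is at about (272,357) on the board, with pink and blue look-alikes off it at (220,394) and (248,418). Top view: weight at (445,233), door ribs at (228,252) and (262,247), door slightly ajar, and it opens to the left (about world +y).

```bash
python3 - <<'E'
from h import *
np.set_printoptions(precision=1,suppress=True)
def cloud(p):
    v,u=np.mgrid[:480,:640]; z=p["range_z"]; F=f(p)
    P=np.stack([(u-p["cx"])/F*z,(v-p["cy"])/F*z,z],-1); E=np.array(p["extrinsics"])
    return P@E[:3,:3].T+E[:3,3]
for n in("top","scene"):
    p=ctrl.get_image(n); C=cloud(p); c=p["color"].astype(int); b,g,r=c[...,0],c[...,1],c[...,2]
    ok=p["range_z"]>0
    near=(abs(C[...,0]-530)<150)&(abs(C[...,1]-110)<220)&ok
    red=(r>120)&(g<70)&(b<70)&near&(C[...,2]>120)
    k,l,st,ce=cv2.connectedComponentsWithStats(red.astype(np.uint8))
    rib=[]
    for i in range(1,k):
        if st[i,4]>40:
            P=C[l==i]; t=P[:,2]>np.percentile(P[:,2],40); print(n,"rib px",ce[i],st[i,4],"mean",P.mean(0),"zs",np.percentile(P[:,2],[10,50,90]))
            m=(l==i).astype(np.uint8); rc=cv2.minAreaRect(np.argwhere(l==i)[:,::-1].astype(np.float32)); w=at_z(p,rc[0],155); print("  rect@155",w); rib.append(w)
    blue=(b>110)&(r<80)&near&(C[...,2]>120)&(C[...,2]<160)
    k,l,st,ce=cv2.connectedComponentsWithStats(blue.astype(np.uint8))
    for i in range(1,k):
        if st[i,4]>60:
            v,u=np.nonzero(l==i); W=np.array([at_z(p,(a,bb),143) for a,bb in zip(u,v)])[:,:2]
            m=W.mean(0); d=np.linalg.svd(W-m)[2][0]; d*=np.sign(d[1]); s=(W-m)@d
            print(n,"rail",m,"yaw",np.degrees(np.arctan2(d[1],d[0])),"ends",m+d*s.min(),m+d*s.max(), s.max()-s.min(),"z",np.median(C[l==i][:,2]))
    yel=(r>110)&(g>80)&(b<60)&ok&(abs(C[...,0]-560)<60)&(abs(C[...,1]+330)<60)&(C[...,2]>30)
    v,u=np.nonzero(yel); P=C[yel]; print(n,"brass n",len(P),"zmax",np.percentile(P[:,2],98)); T=P[:,2]>np.percentile(P[:,2],98)-8; print(" knob top mean",P[T].mean(0),T.sum(), "px",u[T].mean(),v[T].mean(),"at84",at_z(p,(u[T].mean(),v[T].mean()),84))
    q=[a for a in ctrl.silhouettes(p,"check_weight")]; 
    for a in q: print("sil",a["p"],a["location"],a["pixels"].sum())
    for a in ctrl.spot_point(p,"pan_centre")[:2]: print("pan",a,at_z(p,a["location"],55))
    for a in ctrl.spot_point(p,"door_pull")[:1]: print("pull",at_z(p,a["location"],155))
    for a in ctrl.spot_point(p,"check_weight")[:3]: print("cw",at_z(p,a["location"],12))
E
```

```text
top rib px [262.  245.4] 72 mean [524.2  47.3 155.1] zs [153.  155.  157.6]
  rect@155 [523.9  47.4 155. ]
top rib px [228.4 254. ] 72 mean [506.1 112.9 155.4] zs [153.  155.6 158.1]
  rect@155 [508.9 113.4 155. ]
top rail [576.2 174.9] yaw 102.37713202601859 ends [610.6  18.4] [542.1 330.7] 319.68851050842034 z 143.17862798757824
top rail [420.8 147.2] yaw 102.26001897239463 ends [456.4 -16.7] [387.1 302.2] 326.36025823560794 z 143.21871453339259
top brass n 172 zmax 89.22908004587939
 knob top mean [ 572.9 -335.6   85.2] 81 px 447.6296296296296 229.85185185185185 at84 [ 573.1 -335.8   84. ]
sil 0.85 [443.9, 231.0] 324
sil 0.79 [500.8, 225.6] 360
sil 0.62 [494.2, 263.2] 378
sil 0.54 [236.9, 184.8] 1539
pull [517.5  76.3 155. ]
cw [ 573.1 -337.8   12. ]
cw [ 590.7 -465.6   12. ]
scene rib px [341.9 185.1] 57 mean [508.9 113.6 154.3] zs [152.2 154.  156.6]
  rect@155 [509.6 112.9 155. ]
scene rib px [335.5 202.8] 62 mean [524.2  48.  154. ] zs [151.6 154.  156. ]
  rect@155 [524.6  46.8 155. ]
scene rail [426.6 125.8] yaw 102.35032490994145 ends [457.9 -17.4] [388.1 301.4] 326.33355188366994 z 142.21437611402195
scene rail [580.4 159.7] yaw 102.41996553194535 ends [611.7  17.7] [543.9 325.4] 315.1038965293585 z 142.23870982167762
scene brass n 55 zmax 85.67387354030073
 knob top mean [ 576.8 -342.2   83.5] 10 px 270.9 350.5 at84 [ 577.  -342.4   84. ]
sil 0.88 [219.7, 390.9] 524
sil 0.69 [245.6, 418.2] 505
sil 0.63 [274.4, 356.5] 499
sil 0.52 [337.2, 201.2] 2582
pan {'location': [341.1, 223.4], 'p': 0.57} [526.9  84.3  55. ]
pull [511.4  87.6 155. ]
cw [ 574.  -326.5   12. ]
cw [ 519.3 -446.6   12. ]
cw [ 595.1 -476.    12. ]
```

```bash
python3 - <<'E'
from h import *
np.set_printoptions(precision=4,suppress=True)
s=ctrl.read_state(); print(s["position"],s["orientation"],s["time"],s["ft_force"])
yaw=s["orientation"][2]; print("turn tool az for yaw .218:",-(0.218-yaw))
print(to_tool([516.6,80.2,235]))
E
```

```text
[ 193.1322 -514.9568  238.7427] [-3.1415  0.      0.3588] 2.45 [0.744  0.6615 0.2215]
turn tool az for yaw .218: 0.14081029608799997
[ 0.5119 -0.4437  0.0038]
```

Emit:
{"fn": "drive_tool", "kwargs": {
  "targets": [
    {"x":0.04,"y":-0.03,"z":0,"az":0.05},
    {"x":0.08,"y":-0.06,"z":0,"az":0.1},
    {"x":0.11,"y":-0.09,"z":0,"az":0.14},
    {"x":0.14,"y":-0.12,"z":0,"az":0.14},
    {"x":0.17,"y":-0.145,"z":0,"az":0.14},
    {"x":0.2,"y":-0.17,"z":0,"az":0.14},
    {"x":0.23,"y":-0.2,"z":0,"az":0.14},
    {"x":0.26,"y":-0.225,"z":0,"az":0.14},
    {"x":0.28,"y":-0.245,"z":0,"az":0.14},
    {"x":0.28,"y":-0.245,"z":0,"az":0.14}
  ],
  "fingers": 1
}}

```text
$.targets[0]: bad value
```

```bash
python3 - <<'E'
from h import *
np.set_printoptions(precision=4,suppress=True)
s=ctrl.read_state(); print(s["position"],s["orientation"],s["time"],s["joint_pos"],s["finger_gap"])
print(to_tool([516.6,80.2,215]))
E
```

```text
[ 193.1322 -514.9568  238.7427] [-3.1415  0.      0.3588] 2.45 [-1.4273  0.3806  1.2974 -0.      1.4636 -0.2153] 0.9990389136773796
[ 0.5119 -0.4437  0.0238]
```

Emit:
{"fn": "drive_tool", "kwargs": {
  "targets": [
    {"x":0.03,"y":-0.025,"z":0.0,"ax":0.0,"ay":0.0,"az":0.05},
    {"x":0.06,"y":-0.05,"z":0.0,"ax":0.0,"ay":0.0,"az":0.1},
    {"x":0.09,"y":-0.075,"z":0.0,"ax":0.0,"ay":0.0,"az":0.14},
    {"x":0.12,"y":-0.1,"z":0.0,"ax":0.0,"ay":0.0,"az":0.14},
    {"x":0.15,"y":-0.125,"z":0.0,"ax":0.0,"ay":0.0,"az":0.14},
    {"x":0.18,"y":-0.15,"z":0.0,"ax":0.0,"ay":0.0,"az":0.14},
    {"x":0.21,"y":-0.18,"z":0.0,"ax":0.0,"ay":0.0,"az":0.14},
    {"x":0.24,"y":-0.21,"z":0.0,"ax":0.0,"ay":0.0,"az":0.14},
    {"x":0.27,"y":-0.23,"z":0.0,"ax":0.0,"ay":0.0,"az":0.14},
    {"x":0.28,"y":-0.245,"z":0.0,"ax":0.0,"ay":0.0,"az":0.14}
  ],
  "fingers": 1
}}

```text
time: 3.28
position: [370.8, -184.4, 239.1]
orientation: [3.141, -0.001, 0.221]
ft_force: [-0.0, -0.7, 0.0]
finger_gap: 0.265
```

```bash
python3 - <<'E'
from h import *
np.set_printoptions(precision=4,suppress=True)
s=ctrl.read_state(); print(s["position"],s["orientation"],s["time"],s["joint_pos"],s["finger_gap"])
print(to_tool([516.6,80.2,215]))
E
```

```text
[ 370.7658 -184.3847  239.055 ] [ 3.1413 -0.0012  0.2213] 3.2833 [-0.7497  0.1394  1.6383  0.0008  1.363   0.5996] 0.26469924838761955
[ 0.2003 -0.2261  0.0242]
```

Emit:
{"fn": "drive_tool", "kwargs": {
  "targets": [
    {"x":0.025,"y":-0.03,"z":0.0,"ax":0.0,"ay":0.0,"az":0.0},
    {"x":0.05,"y":-0.06,"z":0.0,"ax":0.0,"ay":0.0,"az":0.0},
    {"x":0.075,"y":-0.085,"z":0.0,"ax":0.0,"ay":0.0,"az":0.0},
    {"x":0.1,"y":-0.11,"z":0.0,"ax":0.0,"ay":0.0,"az":0.0},
    {"x":0.125,"y":-0.14,"z":0.0,"ax":0.0,"ay":0.0,"az":0.0},
    {"x":0.15,"y":-0.17,"z":0.0,"ax":0.0,"ay":0.0,"az":0.0},
    {"x":0.175,"y":-0.2,"z":0.0,"ax":0.0,"ay":0.0,"az":0.0},
    {"x":0.195,"y":-0.22,"z":0.01,"ax":0.0,"ay":0.0,"az":0.0},
    {"x":0.199,"y":-0.224,"z":0.02,"ax":0.0,"ay":0.0,"az":0.0},
    {"x":0.199,"y":-0.224,"z":0.024,"ax":0.0,"ay":0.0,"az":0.0}
  ],
  "fingers": 1
}}

```text
time: 4.12
position: [514.8, 75.9, 213.1]
orientation: [-3.141, 0.002, 0.221]
ft_force: [-0.4, -0.1, -0.8]
finger_gap: 0.005
```

```bash
python3 - <<'E'
from h import *
np.set_printoptions(precision=4,suppress=True)
p=ctrl.get_image("wrist"); cv2.imwrite("pics/w1.png",p["color"])
s=ctrl.read_state(); print(s["position"],s["orientation"],s["time"],s["finger_gap"],s["ft_force"])
c=p["color"].astype(int); b,g,r=c[...,0],c[...,1],c[...,2]
red=(r>100)&(g<70)&(b<70)
k,l,st,ce=cv2.connectedComponentsWithStats(red.astype(np.uint8))
for i in range(1,k):
    if st[i,4]>150:
        rc=cv2.minAreaRect(np.argwhere(l==i)[:,::-1].astype(np.float32)); print(rc,at_z(p,rc[0],155,True)[:2],depth_pt(p,rc[0],True))
for t in("door_pull","pan_centre"):
    for q in ctrl.spot_point(p,t)[:2]: print(t,q,at_z(p,q["location"],155 if t[0]=="d" else 55,True))
print(to_tool([516.6,80.2,144]))
E
```

```text
[514.2058  74.7915 213.0141] [-3.1409  0.0031  0.22  ] 4.1667 0.006061050182539956 [-0.8302  0.5053 -0.5311]
((187.31117248535156, 73.69314575195312), (26.397441864013672, 51.124900817871094), 84.95755004882812) [608.1111 176.2593] [619.4786 218.0821  54.0507]
door_pull {'location': [315.0, 259.9], 'p': 0.98} [517.2851  82.238  155.    ]
pan_centre {'location': [599.9, 282.1], 'p': 0.33} [ 523.4953 -231.1347   55.    ]
[ 0.0036 -0.0059  0.0707]
```

View pics/w1.png

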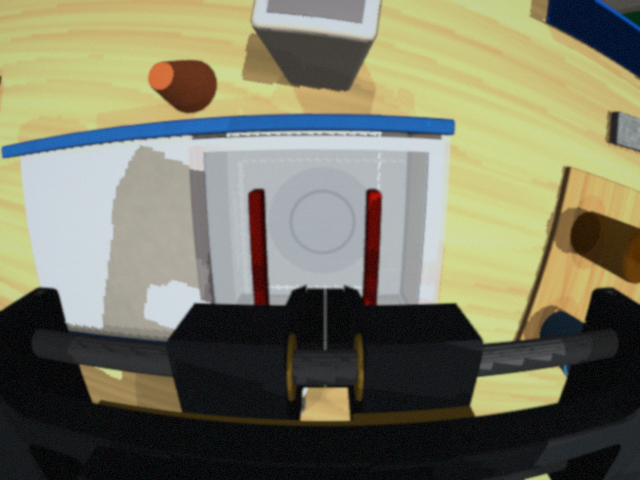

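The wrist view shows the closed fingers at (325,300), midway between the ribs at columns 260 and 372. The pan ring is visible at (322,222). I'm lowering now.

Emit:
{"fn": "drive_tool", "kwargs": {
  "targets": [
    {"x":0.003,"y":-0.005,"z":0.02,"ax":0.0,"ay":0.0,"az":0.0},
    {"x":0.003,"y":-0.005,"z":0.045,"ax":0.0,"ay":0.0,"az":0.0},
    {"x":0.003,"y":-0.005,"z":0.062,"ax":0.0,"ay":0.0,"az":0.0},
    {"x":0.003,"y":-0.005,"z":0.068,"ax":0.0,"ay":0.0,"az":0.0},
    {"x":0.003,"y":-0.005,"z":0.068,"ax":0.0,"ay":0.0,"az":0.0}
  ],
  "fingers": 1
}}

```text
time: 4.68
position: [516.2, 79.1, 146.3]
orientation: [-3.141, 0.002, 0.217]
ft_force: [-0.3, 0.4, -0.1]
finger_gap: 0.008
```

Emit:
{"fn": "drive_tool", "kwargs": {
  "targets": [
    {"x":0.0,"y":-0.01,"z":0.0,"ax":0.0,"ay":0.0,"az":0.0},
    {"x":0.0,"y":-0.02,"z":0.0,"ax":0.0,"ay":0.0,"az":0.0},
    {"x":0.0,"y":-0.03,"z":0.0,"ax":0.0,"ay":0.0,"az":0.0},
    {"x":0.0,"y":-0.045,"z":0.0,"ax":0.0,"ay":0.0,"az":0.0},
    {"x":0.0,"y":-0.06,"z":0.0,"ax":0.0,"ay":0.0,"az":0.0},
    {"x":0.0,"y":-0.075,"z":0.0,"ax":0.0,"ay":0.0,"az":0.0},
    {"x":0.0,"y":-0.09,"z":0.0,"ax":0.0,"ay":0.0,"az":0.0},
    {"x":0.0,"y":-0.105,"z":0.0,"ax":0.0,"ay":0.0,"az":0.0},
    {"x":0.0,"y":-0.12,"z":0.0,"ax":0.0,"ay":0.0,"az":0.0},
    {"x":0.0,"y":-0.13,"z":0.0,"ax":0.0,"ay":0.0,"az":0.0}
  ]
}}

```text
time: 5.52
position: [488.5, 208.9, 147.9]
orientation: [3.141, -0.003, 0.22]
ft_force: [2.3, -2.4, 2.5]
finger_gap: 0.002
```

Emit:
{"fn": "drive_tool", "kwargs": {
  "targets": [
    {"x":0.0,"y":-0.008,"z":0.002,"ax":0.0,"ay":0.0,"az":0.0},
    {"x":0.0,"y":-0.014,"z":0.003,"ax":0.0,"ay":0.0,"az":0.0},
    {"x":0.0,"y":-0.02,"z":0.003,"ax":0.0,"ay":0.0,"az":0.0},
    {"x":0.0,"y":-0.024,"z":0.003,"ax":0.0,"ay":0.0,"az":0.0},
    {"x":0.0,"y":-0.024,"z":0.003,"ax":0.0,"ay":0.0,"az":0.0}
  ]
}}

```text
time: 5.93
position: [483.0, 231.1, 143.6]
orientation: [-3.141, 0.0, 0.219]
ft_force: [-0.5, -0.9, -0.8]
finger_gap: 0.002
```

Emit:
{"fn": "drive_tool", "kwargs": {
  "targets": [
    {"x":0.0,"y":-0.003,"z":0.0,"ax":0.0,"ay":0.0,"az":0.0},
    {"x":0.0,"y":-0.006,"z":0.0,"ax":0.0,"ay":0.0,"az":0.0},
    {"x":0.0,"y":-0.008,"z":0.0,"ax":0.0,"ay":0.0,"az":0.0}
  ]
}}

```text
time: 6.18
position: [481.4, 238.2, 143.6]
orientation: [3.141, 0.001, 0.218]
ft_force: [0.2, -2.3, -0.7]
finger_gap: 0.003
```

Emit:
{"fn": "drive_tool", "kwargs": {
  "targets": [
    {"x":0.0,"y":-0.003,"z":0.0,"ax":0.0,"ay":0.0,"az":0.0},
    {"x":0.0,"y":-0.005,"z":0.0,"ax":0.0,"ay":0.0,"az":0.0},
    {"x":0.0,"y":-0.005,"z":0.0,"ax":0.0,"ay":0.0,"az":0.0}
  ]
}}

```text
time: 6.43
position: [480.3, 243.5, 143.7]
orientation: [-3.141, 0.0, 0.219]
ft_force: [0.1, -1.3, -0.3]
finger_gap: 0.003
```

Emit:
{"fn": "drive_tool", "kwargs": {
  "targets": [
    {"x":0.0,"y":-0.002,"z":0.0,"ax":0.0,"ay":0.0,"az":0.0},
    {"x":0.0,"y":-0.003,"z":0.0,"ax":0.0,"ay":0.0,"az":0.0}
  ]
}}

```text
time: 6.6
position: [479.9, 245.5, 143.7]
orientation: [3.14, 0.0, 0.219]
ft_force: [1.7, -10.0, -0.4]
finger_gap: 0.003
```

The force rise shows the door is at its stop. I'll back off, rise, and look at the open pan while moving toward it.

Emit:
{"fn": "drive_tool", "kwargs": {
  "targets": [
    {"x":0.0,"y":0.008,"z":0.0,"ax":0.0,"ay":0.0,"az":0.0},
    {"x":0.0,"y":0.012,"z":-0.02,"ax":0.0,"ay":0.0,"az":0.0},
    {"x":0.0,"y":0.02,"z":-0.05,"ax":0.0,"ay":0.0,"az":0.0},
    {"x":-0.005,"y":0.05,"z":-0.08,"ax":0.0,"ay":0.0,"az":0.0},
    {"x":-0.01,"y":0.08,"z":-0.1,"ax":0.0,"ay":0.0,"az":0.0},
    {"x":-0.02,"y":0.11,"z":-0.12,"ax":0.0,"ay":0.0,"az":0.0},
    {"x":-0.03,"y":0.14,"z":-0.13,"ax":0.0,"ay":0.0,"az":0.0},
    {"x":-0.04,"y":0.165,"z":-0.13,"ax":0.0,"ay":0.0,"az":0.0},
    {"x":-0.04,"y":0.165,"z":-0.13,"ax":0.0,"ay":0.0,"az":0.0}
  ],
  "fingers": 0.4
}}

```text
time: 7.35
position: [476.5, 72.9, 274.7]
orientation: [3.141, -0.002, 0.215]
ft_force: [-0.3, -0.1, 0.1]
finger_gap: 0.599
```

```bash
python3 - <<'E'
from h import *
np.set_printoptions(precision=1,suppress=True)
T=ctrl.get_image("top"); p=ctrl.get_image("wrist"); S=ctrl.get_image("scene"); cv2.imwrite("pics/w2.png",p["color"]); cv2.imwrite("pics/s2.png",S["color"])
s=ctrl.read_state(); print(s["position"],s["orientation"],s["time"])
R={}
for n,q,fi in(("w",p,True),("t",T,False),("s",S,False)):
    for t,z in(("pan_centre",55),("door_pull",155)):
        for a in ctrl.spot_point(q,t)[:2]: print(n,t,round(a["p"],2),np.array(a["location"]),at_z(q,a["location"],z,fi)); R.setdefault((n,t),ray(q,a["location"],fi))
for a in("w","t","s"):
    for b in("t","s"):
        if a!=b and (a,"pan_centre") in R and (b,"pan_centre") in R: print("tri",a,b,tri(R[a,"pan_centre"],R[b,"pan_centre"]))
E
```

```text
[476.7  76.5 273.8] [-3.1 -0.   0.2] 7.5
w pan_centre 0.69 [325.3 173.2] [515.7  82.5  55. ]
w door_pull 0.65 [134.1 188.1] [485.3 229.5 155. ]
s pan_centre 0.58 [337.7 224.4] [520.9  76.7  55. ]
tri w s (array([516.5,  82.8,  48.1]), np.float64(3.1047990900183953))
```

View pics/w2.png

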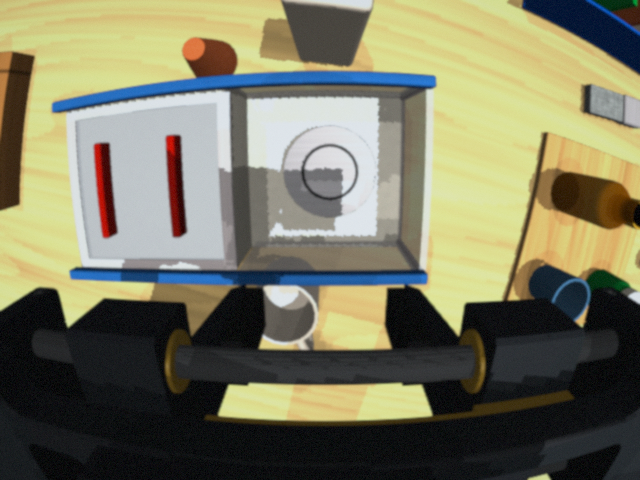

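The door is fully open, with its ribs at (105,190) and (176,185). The pan ring centre is at about (330,172), and the network's point was about 5 px to the left of it. I'll fit the ring and plan the move to the weight.

```bash
python3 - <<'E'
from h import *
np.set_printoptions(precision=4,suppress=True)
p=ctrl.get_image("wrist"); g=cv2.cvtColor(p["color"],cv2.COLOR_BGR2GRAY)
sub=g[135:215,290:370]; bh=cv2.morphologyEx(sub,cv2.MORPH_BLACKHAT,np.ones((9,9),np.uint8))
v,u=np.nonzero(bh>40); W=np.array([at_z(p,(a+290,b+135),55,True)[:2] for a,b in zip(u,v)])
from scipy.optimize import least_squares
r=least_squares(lambda x:np.hypot(*(W-x[:2]).T)-x[2],[516,79,28],loss="soft_l1",f_scale=1.)
print(len(W),r.x, np.median(abs(r.fun)))
w=ray(p,(330,172),True); print(at_z(p,(330,172),55,True), depth_pt(p,(330,180),True))
print(to_tool([573.5,-337,274]))
E
```

```text
618 [518.069   79.2392  26.6993] 0.8959039594978133
[517.5435  80.7457  55.    ] [509.8848  79.0209  55.6041]
[ 0.0043  0.4251 -0.0005]
```

Emit:
{"fn": "drive_tool", "kwargs": {
  "targets": [
    {"x":0.0,"y":0.03,"z":0.0,"ax":0.0,"ay":0.0,"az":0.12},
    {"x":0.0,"y":0.065,"z":0.0,"ax":0.0,"ay":0.0,"az":0.24},
    {"x":0.0,"y":0.1,"z":0.0,"ax":0.0,"ay":0.0,"az":0.36},
    {"x":0.0,"y":0.14,"z":0.0,"ax":0.0,"ay":0.0,"az":0.48},
    {"x":0.0,"y":0.18,"z":0.0,"ax":0.0,"ay":0.0,"az":0.6},
    {"x":0.0,"y":0.22,"z":0.0,"ax":0.0,"ay":0.0,"az":0.72},
    {"x":0.0,"y":0.26,"z":0.0,"ax":0.0,"ay":0.0,"az":0.84},
    {"x":0.0,"y":0.3,"z":0.0,"ax":0.0,"ay":0.0,"az":0.96},
    {"x":0.0,"y":0.335,"z":0.0,"ax":0.0,"ay":0.0,"az":1.08},
    {"x":0.0,"y":0.36,"z":0.0,"ax":0.0,"ay":0.0,"az":1.2}
  ],
  "fingers": 0.4
}}

```text
time: 8.68
position: [555.0, -277.9, 273.0]
orientation: [3.141, 0.0, -0.988]
ft_force: [0.5, 0.5, -0.3]
finger_gap: 0.6
```

```bash
python3 - <<'E'
from h import *
np.set_printoptions(precision=4,suppress=True)
s=ctrl.read_state(); print(s["position"],s["orientation"],s["time"],s["joint_pos"])
print(to_tool([573.5,-337,230]), s["orientation"][2]+1.354)
E
```

```text
[ 554.9865 -277.9039  273.0293] [ 3.1412  0.0004 -0.9885] 8.6833 [-0.6546  0.4905  1.0174 -0.0003  1.6342  1.9047]
[0.0596 0.017  0.043 ] 0.36551948085715313
```

Emit:
{"fn": "drive_tool", "kwargs": {
  "targets": [
    {"x":0.02,"y":0.006,"z":0.0,"ax":0.0,"ay":0.0,"az":0.12},
    {"x":0.04,"y":0.012,"z":0.0,"ax":0.0,"ay":0.0,"az":0.24},
    {"x":0.06,"y":0.017,"z":0.015,"ax":0.0,"ay":0.0,"az":0.36},
    {"x":0.06,"y":0.017,"z":0.035,"ax":0.0,"ay":0.0,"az":0.36},
    {"x":0.06,"y":0.017,"z":0.053,"ax":0.0,"ay":0.0,"az":0.36},
    {"x":0.06,"y":0.017,"z":0.053,"ax":0.0,"ay":0.0,"az":0.36}
  ],
  "fingers": 0.4
}}

```text
time: 9.18
position: [573.2, -333.7, 216.4]
orientation: [3.137, 0.006, -1.341]
ft_force: [-0.8, -0.6, 0.1]
finger_gap: 0.599
```

```bash
python3 - <<'E'
from h import *
np.set_printoptions(precision=4,suppress=True)
p=ctrl.get_image("wrist"); cv2.imwrite("pics/w3.png",p["color"])
s=ctrl.read_state(); print(s["position"],s["orientation"],s["time"],s["finger_gap"])
c=p["color"].astype(int); b,g,r=c[...,0],c[...,1],c[...,2]
for t in("check_weight",):
    for q in ctrl.spot_point(p,t)[:3]: print(t,q,at_z(p,q["location"],12,True))
    for q in ctrl.silhouettes(p,t)[:2]:
        m=q["pixels"]; v,u=np.nonzero(m); P=[depth_pt(p,(a,bb),True) for a,bb in zip(u[::3],v[::3])]; P=np.array([x for x in P if x is not None])
        k=P[(P[:,2]>76)&(P[:,2]<95)]; print("sil",q["p"],q["location"],m.sum(),"top pts",len(k),k.mean(0) if len(k) else 0, (k.min(0)+k.max(0))/2 if len(k) else 0)
print(to_tool([573.5,-337,56]))
E
```

```text
[ 573.7115 -333.861   218.9421] [ 3.1392  0.0034 -1.3409] 9.2333 0.5979579705681296
check_weight {'location': [320.9, 210.9], 'p': 0.64} [ 577.9605 -334.5338   12.    ]
check_weight {'location': [332.3, 76.5], 'p': 0.63} [ 596.752  -461.5185   12.    ]
check_weight {'location': [406.7, 109.2], 'p': 0.61} [ 521.9385 -449.0285   12.    ]
sil 0.82 [322.0, 216.4] 1934 top pts 247 [ 573.9781 -335.0815   83.1416] [ 573.7378 -334.3714   80.2012]
sil 0.81 [415.9, 107.1] 1895 top pts 0 0 0
[0.0022 0.0016 0.1659]
```

View pics/w3.png

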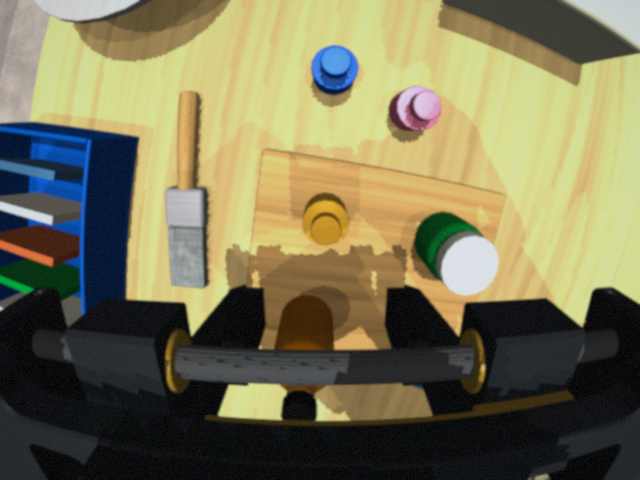

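The brass weight is at (325,220) on its own, with the jar to the right at (455,250) and the bottle behind at (300,340). Measured position is (574,-335) with its top at about 83.5 mm, which fits the text. I'm descending with the tips at about 60 mm, clear of the weight's shoulder at 57 mm.

Emit:
{"fn": "drive_tool", "kwargs": {
  "targets": [
    {"x":0.001,"y":0.0,"z":0.03,"ax":0.0,"ay":0.0,"az":0.0},
    {"x":0.001,"y":0.0,"z":0.06,"ax":0.0,"ay":0.0,"az":0.0},
    {"x":0.001,"y":0.0,"z":0.09,"ax":0.0,"ay":0.0,"az":0.0},
    {"x":0.001,"y":0.0,"z":0.12,"ax":0.0,"ay":0.0,"az":0.0},
    {"x":0.001,"y":0.0,"z":0.14,"ax":0.0,"ay":0.0,"az":0.0},
    {"x":0.001,"y":0.0,"z":0.152,"ax":0.0,"ay":0.0,"az":0.0},
    {"x":0.001,"y":0.0,"z":0.158,"ax":0.0,"ay":0.0,"az":0.0},
    {"x":0.001,"y":0.0,"z":0.158,"ax":0.0,"ay":0.0,"az":0.0},
    {"x":0.001,"y":0.0,"z":0.158,"ax":0.0,"ay":0.0,"az":0.0}
  ],
  "fingers": 0.4
}}

```text
time: 10.08
position: [574.9, -335.8, 64.4]
orientation: [-3.14, -0.002, -1.341]
ft_force: [-0.6, 0.1, 0.2]
finger_gap: 0.6
```

Emit:
{"fn": "drive_tool", "kwargs": {
  "targets": [
    {"x":0.0,"y":0.001,"z":0.003,"ax":0.0,"ay":0.0,"az":0.0},
    {"x":0.0,"y":0.001,"z":0.003,"ax":0.0,"ay":0.0,"az":0.0},
    {"x":0.0,"y":0.001,"z":0.003,"ax":0.0,"ay":0.0,"az":0.0}
  ]
}}

```text
time: 10.33
position: [573.4, -335.8, 60.5]
orientation: [-3.141, -0.001, -1.341]
ft_force: [0.9, -0.5, 0.0]
finger_gap: 0.597
```

Emit:
{"fn": "drive_tool", "kwargs": {
  "targets": [
    {"x":0.0,"y":0.0,"z":0.0,"ax":0.0,"ay":0.0,"az":0.0},
    {"x":0.0,"y":0.0,"z":0.0,"ax":0.0,"ay":0.0,"az":0.0},
    {"x":0.0,"y":0.0,"z":0.0,"ax":0.0,"ay":0.0,"az":0.0},
    {"x":0.0,"y":0.0,"z":0.0,"ax":0.0,"ay":0.0,"az":0.0},
    {"x":0.0,"y":0.0,"z":0.0,"ax":0.0,"ay":0.0,"az":0.0},
    {"x":0.0,"y":0.0,"z":0.0,"ax":0.0,"ay":0.0,"az":0.0},
    {"x":0.0,"y":0.0,"z":0.0,"ax":0.0,"ay":0.0,"az":0.0}
  ],
  "fingers": 1
}}

```text
time: 10.92
position: [573.1, -335.6, 59.8]
orientation: [3.141, 0.0, -1.341]
ft_force: [-1.1, 0.1, 0.7]
finger_gap: 0.257
```

Gripped at an opening of 22.6 mm, which matches the 24 mm knob. Now lifting.

Emit:
{"fn": "drive_tool", "kwargs": {
  "targets": [
    {"x":0.0,"y":0.0,"z":-0.01,"ax":0.0,"ay":0.0,"az":0.0},
    {"x":0.0,"y":0.0,"z":-0.03,"ax":0.0,"ay":0.0,"az":0.0},
    {"x":0.0,"y":0.0,"z":-0.06,"ax":0.0,"ay":0.0,"az":0.0},
    {"x":0.0,"y":0.0,"z":-0.09,"ax":0.0,"ay":0.0,"az":0.0},
    {"x":0.0,"y":0.0,"z":-0.12,"ax":0.0,"ay":0.0,"az":0.0},
    {"x":0.0,"y":0.0,"z":-0.15,"ax":0.0,"ay":0.0,"az":0.0},
    {"x":0.0,"y":0.0,"z":-0.18,"ax":0.0,"ay":0.0,"az":0.0},
    {"x":0.0,"y":0.0,"z":-0.2,"ax":0.0,"ay":0.0,"az":0.0},
    {"x":0.0,"y":0.0,"z":-0.2,"ax":0.0,"ay":0.0,"az":0.0}
  ]
}}

```text
time: 11.67
position: [574.1, -336.0, 264.9]
orientation: [-3.136, -0.007, -1.341]
ft_force: [-0.3, -0.5, -4.0]
finger_gap: 0.259
```

```bash
python3 - <<'E'
from h import *
np.set_printoptions(precision=4,suppress=True)
s=ctrl.read_state(); print(s["position"],s["orientation"],s["time"],s["finger_gap"],s["ft_force"])
print(to_tool([518,79.2,260]), s["orientation"][2]-.218)
E
```

```text
[ 574.0506 -336.0152  264.8749] [-3.1365 -0.0066 -1.341 ] 11.6667 0.25901684504781297 [-0.2846 -0.5425 -4.0185]
[-0.4171 -0.04    0.0023] -1.5589549421465527
```

Emit:
{"fn": "drive_tool", "kwargs": {
  "targets": [
    {"x":-0.02,"y":0.0,"z":0.0,"ax":0.0,"ay":0.0,"az":-0.08},
    {"x":-0.05,"y":0.0,"z":0.0,"ax":0.0,"ay":0.0,"az":-0.18},
    {"x":-0.08,"y":-0.005,"z":0.0,"ax":0.0,"ay":0.0,"az":-0.28},
    {"x":-0.11,"y":-0.01,"z":0.0,"ax":0.0,"ay":0.0,"az":-0.38},
    {"x":-0.14,"y":-0.015,"z":0.0,"ax":0.0,"ay":0.0,"az":-0.48},
    {"x":-0.17,"y":-0.02,"z":0.0,"ax":0.0,"ay":0.0,"az":-0.58},
    {"x":-0.2,"y":-0.025,"z":0.0,"ax":0.0,"ay":0.0,"az":-0.68},
    {"x":-0.23,"y":-0.03,"z":0.0,"ax":0.0,"ay":0.0,"az":-0.78},
    {"x":-0.25,"y":-0.03,"z":0.0,"ax":0.0,"ay":0.0,"az":-0.88},
    {"x":-0.27,"y":-0.03,"z":0.0,"ax":0.0,"ay":0.0,"az":-0.96}
  ]
}}

```text
time: 12.5
position: [540.0, -64.0, 258.1]
orientation: [-3.142, 0.003, -0.375]
ft_force: [-0.5, 0.5, -5.1]
finger_gap: 0.259
```

```bash
python3 - <<'E'
from h import *
np.set_printoptions(precision=4,suppress=True)
s=ctrl.read_state(); print(s["position"],s["orientation"],s["time"],s["finger_gap"],s["ft_force"])
print(to_tool([518,79.2,230]), s["orientation"][2]-.218)
E
```

```text
[540.0427 -63.9814 258.1099] [-3.1415  0.003  -0.3752] 12.5 0.2594560729756319 [-0.5336  0.5308 -5.0876]
[-0.0729 -0.1251  0.0283] -0.5931623123580754
```

Emit:
{"fn": "drive_tool", "kwargs": {
  "targets": [
    {"x":-0.015,"y":-0.025,"z":0.0,"ax":0.0,"ay":0.0,"az":-0.1},
    {"x":-0.03,"y":-0.05,"z":0.0,"ax":0.0,"ay":0.0,"az":-0.2},
    {"x":-0.045,"y":-0.075,"z":0.0,"ax":0.0,"ay":0.0,"az":-0.3},
    {"x":-0.058,"y":-0.1,"z":0.0,"ax":0.0,"ay":0.0,"az":-0.4},
    {"x":-0.068,"y":-0.116,"z":0.0,"ax":0.0,"ay":0.0,"az":-0.5},
    {"x":-0.072,"y":-0.123,"z":0.0,"ax":0.0,"ay":0.0,"az":-0.58},
    {"x":-0.072,"y":-0.123,"z":0.01,"ax":0.0,"ay":0.0,"az":-0.59},
    {"x":-0.072,"y":-0.123,"z":0.02,"ax":0.0,"ay":0.0,"az":-0.59},
    {"x":-0.072,"y":-0.123,"z":0.028,"ax":0.0,"ay":0.0,"az":-0.59},
    {"x":-0.072,"y":-0.123,"z":0.028,"ax":0.0,"ay":0.0,"az":-0.59}
  ]
}}

```text
time: 13.33
position: [518.7, 75.3, 229.1]
orientation: [-3.14, 0.005, 0.209]
ft_force: [-0.6, -0.0, -5.2]
finger_gap: 0.258
```

```bash
python3 - <<'E'
from h import *
np.set_printoptions(precision=4,suppress=True)
p=ctrl.get_image("wrist"); cv2.imwrite("pics/w4.png",p["color"])
s=ctrl.read_state(); print(s["position"],s["orientation"],s["time"],s["finger_gap"],s["ft_force"])
print(to_tool([518,79.2,105]), s["orientation"][2]-.218)
for q in ctrl.spot_point(p,"pan_centre")[:2]: print(q,at_z(p,q["location"],55,True))
for q in ctrl.spot_point(p,"check_weight")[:1]: print(q,at_z(p,q["location"],s["position"][2]-48,True))
E
```

```text
[519.2467  75.0767 230.3098] [-3.1406  0.0032  0.2086] 13.3833 0.26237958853521876 [ 0.2089 -0.419  -4.5255]
[ 0.     -0.0042  0.1253] -0.009449187727246483
{'location': [318.6, 221.7], 'p': 0.94} [517.4664  80.6241  55.    ]
{'location': [320.2, 269.2], 'p': 0.91} [520.2361  78.1564 182.3098]
```

View pics/w4.png

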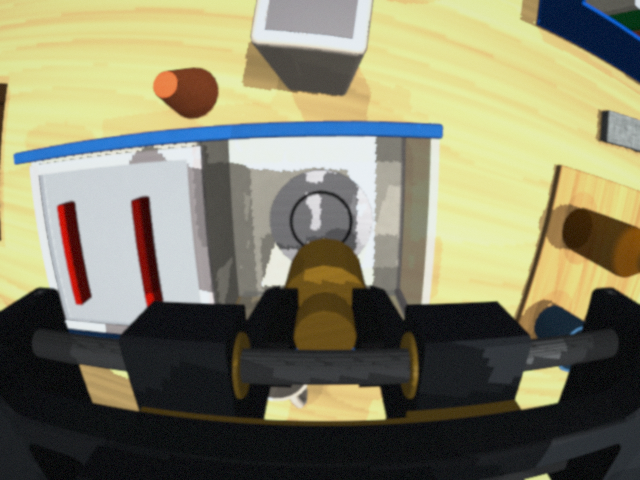

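The weight hangs at (325,290) and is aligned in column with the pan ring at (320,222). Ring and weight fixes agree to a few mm. Descending to just above the pan.

Emit:
{"fn": "drive_tool", "kwargs": {
  "targets": [
    {"x":0.0,"y":-0.004,"z":0.02,"ax":0.0,"ay":0.0,"az":0.0},
    {"x":0.0,"y":-0.004,"z":0.04,"ax":0.0,"ay":0.0,"az":0.0},
    {"x":0.0,"y":-0.004,"z":0.06,"ax":0.0,"ay":0.0,"az":0.0},
    {"x":0.0,"y":-0.004,"z":0.08,"ax":0.0,"ay":0.0,"az":0.0},
    {"x":0.0,"y":-0.004,"z":0.095,"ax":0.0,"ay":0.0,"az":0.0},
    {"x":0.0,"y":-0.004,"z":0.107,"ax":0.0,"ay":0.0,"az":0.0},
    {"x":0.0,"y":-0.004,"z":0.115,"ax":0.0,"ay":0.0,"az":0.0},
    {"x":0.0,"y":-0.004,"z":0.119,"ax":0.0,"ay":0.0,"az":0.0},
    {"x":0.0,"y":-0.004,"z":0.119,"ax":0.0,"ay":0.0,"az":0.0},
    {"x":0.0,"y":-0.004,"z":0.119,"ax":0.0,"ay":0.0,"az":0.0}
  ]
}}

```text
time: 14.32
position: [519.5, 79.0, 113.4]
orientation: [3.141, -0.001, 0.209]
ft_force: [-0.3, 0.6, -3.9]
finger_gap: 0.258
```

Emit:
{"fn": "drive_tool", "kwargs": {
  "targets": [
    {"x":-0.001,"y":-0.001,"z":0.003,"ax":0.0,"ay":0.0,"az":0.0},
    {"x":-0.001,"y":-0.001,"z":0.006,"ax":0.0,"ay":0.0,"az":0.0},
    {"x":-0.001,"y":-0.001,"z":0.008,"ax":0.0,"ay":0.0,"az":0.0},
    {"x":-0.001,"y":-0.001,"z":0.01,"ax":0.0,"ay":0.0,"az":0.0},
    {"x":-0.001,"y":-0.001,"z":0.01,"ax":0.0,"ay":0.0,"az":0.0},
    {"x":-0.001,"y":-0.001,"z":0.01,"ax":0.0,"ay":0.0,"az":0.0}
  ]
}}

```text
time: 14.82
position: [518.0, 79.8, 102.8]
orientation: [-3.142, -0.0, 0.209]
ft_force: [-0.3, -0.2, -3.5]
finger_gap: 0.259
```

Emit:
{"fn": "drive_tool", "kwargs": {
  "targets": [
    {"x":0.0,"y":0.0,"z":0.001,"ax":0.0,"ay":0.0,"az":0.0},
    {"x":0.0,"y":0.0,"z":0.001,"ax":0.0,"ay":0.0,"az":0.0},
    {"x":0.0,"y":0.0,"z":0.001,"ax":0.0,"ay":0.0,"az":0.0}
  ]
}}

```text
time: 15.07
position: [518.0, 79.8, 101.9]
orientation: [3.142, -0.0, 0.209]
ft_force: [-0.2, 1.0, -2.0]
finger_gap: 0.258
```

Emit:
{"fn": "drive_tool", "kwargs": {
  "targets": [
    {"x":0.0,"y":0.0,"z":0.001,"ax":0.0,"ay":0.0,"az":0.0},
    {"x":0.0,"y":0.0,"z":0.0015,"ax":0.0,"ay":0.0,"az":0.0},
    {"x":0.0,"y":0.0,"z":0.0015,"ax":0.0,"ay":0.0,"az":0.0},
    {"x":0.0,"y":0.0,"z":0.0015,"ax":0.0,"ay":0.0,"az":0.0}
  ]
}}

```text
time: 15.4
position: [518.1, 79.8, 100.4]
orientation: [3.141, -0.001, 0.209]
ft_force: [0.7, 0.4, -0.8]
finger_gap: 0.257
```

Emit:
{"fn": "drive_tool", "kwargs": {
  "targets": [
    {"x":0.0,"y":0.0,"z":0.0,"ax":0.0,"ay":0.0,"az":0.0},
    {"x":0.0,"y":0.0,"z":0.0,"ax":0.0,"ay":0.0,"az":0.0},
    {"x":0.0,"y":0.0,"z":0.0,"ax":0.0,"ay":0.0,"az":0.0},
    {"x":0.0,"y":0.0,"z":0.0,"ax":0.0,"ay":0.0,"az":0.0},
    {"x":0.0,"y":0.0,"z":0.0,"ax":0.0,"ay":0.0,"az":0.0},
    {"x":0.0,"y":0.0,"z":0.0,"ax":0.0,"ay":0.0,"az":0.0},
    {"x":0.0,"y":0.0,"z":0.0,"ax":0.0,"ay":0.0,"az":0.0},
    {"x":0.0,"y":0.0,"z":0.0,"ax":0.0,"ay":0.0,"az":0.0}
  ],
  "fingers": 0.45
}}

```text
time: 16.07
position: [517.9, 79.8, 100.2]
orientation: [3.142, 0.0, 0.209]
ft_force: [-0.3, -0.6, 0.0]
finger_gap: 0.553
```

Emit:
{"fn": "drive_tool", "kwargs": {
  "targets": [
    {"x":0.0,"y":0.0,"z":-0.01,"ax":0.0,"ay":0.0,"az":0.0},
    {"x":0.0,"y":0.0,"z":-0.03,"ax":0.0,"ay":0.0,"az":0.0},
    {"x":0.0,"y":0.0,"z":-0.06,"ax":0.0,"ay":0.0,"az":0.0},
    {"x":0.0,"y":0.0,"z":-0.09,"ax":0.0,"ay":0.0,"az":0.0},
    {"x":0.0,"y":0.0,"z":-0.12,"ax":0.0,"ay":0.0,"az":0.0},
    {"x":0.0,"y":0.0,"z":-0.135,"ax":0.0,"ay":0.0,"az":0.0},
    {"x":0.0,"y":0.0,"z":-0.135,"ax":0.0,"ay":0.0,"az":0.0}
  ]
}}

```text
time: 16.65
position: [519.0, 79.8, 238.7]
orientation: [3.14, -0.006, 0.209]
ft_force: [0.1, 0.4, -0.5]
finger_gap: 0.547
```

```bash
python3 - <<'E'
from h import *
np.set_printoptions(precision=4,suppress=True)
p=ctrl.get_image("wrist"); cv2.imwrite("pics/w5.png",p["color"])
s=ctrl.read_state(); print(s["position"],s["orientation"],s["time"],s["finger_gap"],s["ft_force"])
for q in ctrl.spot_point(p,"check_weight")[:1]: print(q,at_z(p,q["location"],52,True))
for q in ctrl.silhouettes(p,"check_weight")[:1]:
    v,u=np.nonzero(q["pixels"]); P=[depth_pt(p,(a,b),True) for a,b in zip(u[::2],v[::2])]; P=np.array([x for x in P if x is not None]); k=P[(P[:,2]>116)&(P[:,2]<135)]; print(len(k),k.mean(0),np.median(k,0),np.percentile(k[:,2],[50,90]))
for q in ctrl.spot_point(p,"door_pull")[:1]: print(q,at_z(p,q["location"],155,True))
d=np.array([-.2155,.9765]); g=np.array([518,79.4])+155*d; print(g,to_tool([*g,215]))
E
```

```text
[518.2792  79.7795 236.2736] [ 3.1408 -0.0028  0.2088] 16.7 0.5496377166765185 [-0.2302 -0.9527 -1.1814]
{'location': [323.5, 218.2], 'p': 0.73} [521.2877  80.8928  52.    ]
419 [519.6772  79.7826 123.5634] [519.7456  79.843  123.9377] [123.9377 124.1839]
{'location': [114.6, 256.0], 'p': 0.66} [485.1011 228.5039 155.    ]
[484.5975 230.7575] [-0.0007 -0.1544  0.0189]
```

View pics/w5.png

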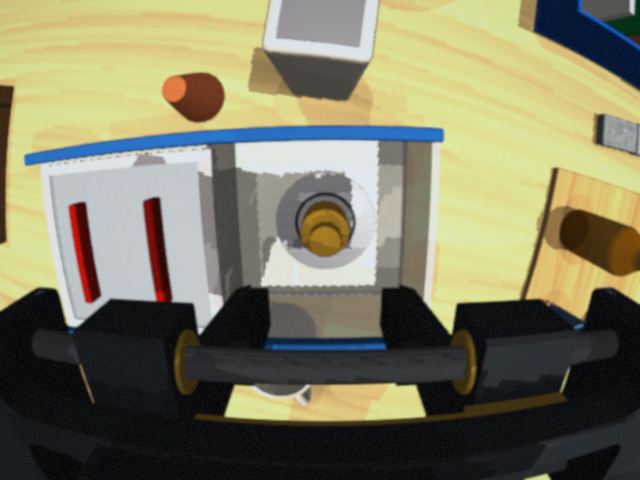

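The weight stands upright, concentric in the ring at (325,220). Its top is at 124 mm, so the pan is pressed about 3 mm, and it is about 2 mm off centre. Next the fingers go to the gap between the ribs to close the door.

Emit:
{"fn": "drive_tool", "kwargs": {
  "targets": [
    {"x":0.0,"y":-0.02,"z":0.0,"ax":0.0,"ay":0.0,"az":-0.01},
    {"x":0.0,"y":-0.05,"z":0.0,"ax":0.0,"ay":0.0,"az":-0.01},
    {"x":0.0,"y":-0.08,"z":0.0,"ax":0.0,"ay":0.0,"az":-0.01},
    {"x":0.0,"y":-0.11,"z":0.0,"ax":0.0,"ay":0.0,"az":-0.01},
    {"x":0.0,"y":-0.14,"z":0.0,"ax":0.0,"ay":0.0,"az":-0.01},
    {"x":0.0,"y":-0.154,"z":0.005,"ax":0.0,"ay":0.0,"az":-0.01},
    {"x":0.0,"y":-0.154,"z":0.018,"ax":0.0,"ay":0.0,"az":-0.01},
    {"x":0.0,"y":-0.154,"z":0.018,"ax":0.0,"ay":0.0,"az":-0.01},
    {"x":0.0,"y":-0.154,"z":0.018,"ax":0.0,"ay":0.0,"az":-0.01}
  ],
  "fingers": 1
}}

```text
time: 17.6
position: [485.5, 230.3, 215.9]
orientation: [3.142, 0.003, 0.219]
ft_force: [0.3, -0.3, 0.6]
finger_gap: 0.006
```

```bash
python3 - <<'E'
from h import *
np.set_printoptions(precision=4,suppress=True)
p=ctrl.get_image("wrist"); cv2.imwrite("pics/w6.png",p["color"])
s=ctrl.read_state(); print(s["position"],s["orientation"],s["time"],s["finger_gap"],s["ft_force"])
for q in ctrl.spot_point(p,"door_pull")[:1]: print(q,at_z(p,q["location"],155,True))
print(to_tool([484.6,230.2,145]))
E
```

```text
[485.9666 230.0755 216.7178] [3.1415 0.0016 0.2183] 17.65 0.004292391069321083 [ 0.1109 -0.4698  0.1709]
{'location': [323.2, 266.7], 'p': 0.57} [483.922  230.7928 155.    ]
[-0.0015 -0.0006  0.0722]
```

View pics/w6.png

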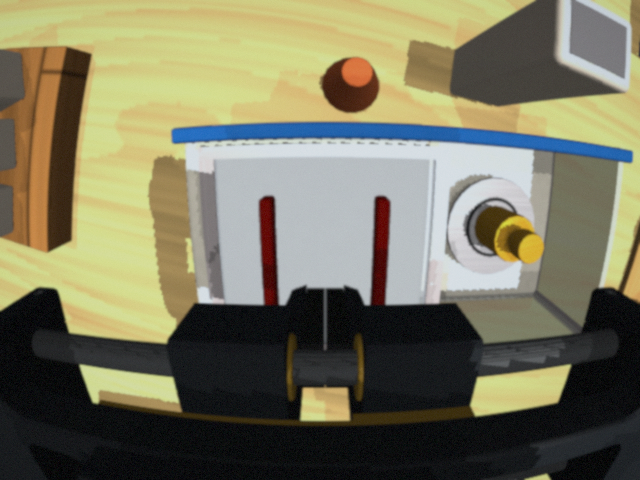

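The fingers at (325,300) are centred between the ribs at columns 268 and 381, and the weight is still upright at (510,235). Lowering, then pushing the door shut.

Emit:
{"fn": "drive_tool", "kwargs": {
  "targets": [
    {"x":-0.001,"y":0.0,"z":0.02,"ax":0.0,"ay":0.0,"az":0.0},
    {"x":-0.001,"y":0.0,"z":0.045,"ax":0.0,"ay":0.0,"az":0.0},
    {"x":-0.001,"y":0.0,"z":0.062,"ax":0.0,"ay":0.0,"az":0.0},
    {"x":-0.001,"y":0.0,"z":0.07,"ax":0.0,"ay":0.0,"az":0.0},
    {"x":-0.001,"y":0.0,"z":0.07,"ax":0.0,"ay":0.0,"az":0.0},
    {"x":-0.001,"y":0.0,"z":0.07,"ax":0.0,"ay":0.0,"az":0.0}
  ]
}}

```text
time: 18.2
position: [485.6, 230.0, 148.0]
orientation: [-3.142, -0.001, 0.218]
ft_force: [0.2, -0.3, 0.5]
finger_gap: 0.007
```

Emit:
{"fn": "drive_tool", "kwargs": {
  "targets": [
    {"x":0.0,"y":0.008,"z":0.0,"ax":0.0,"ay":0.0,"az":0.0},
    {"x":0.0,"y":0.016,"z":0.0,"ax":0.0,"ay":0.0,"az":0.0},
    {"x":0.0,"y":0.026,"z":0.0,"ax":0.0,"ay":0.0,"az":0.0},
    {"x":0.0,"y":0.038,"z":0.0,"ax":0.0,"ay":0.0,"az":0.0},
    {"x":0.0,"y":0.05,"z":0.0,"ax":0.0,"ay":0.0,"az":0.0},
    {"x":0.0,"y":0.062,"z":0.0,"ax":0.0,"ay":0.0,"az":0.0},
    {"x":0.0,"y":0.074,"z":0.0,"ax":0.0,"ay":0.0,"az":0.0},
    {"x":0.0,"y":0.086,"z":0.0,"ax":0.0,"ay":0.0,"az":0.0},
    {"x":0.0,"y":0.098,"z":0.0,"ax":0.0,"ay":0.0,"az":0.0},
    {"x":0.0,"y":0.105,"z":0.0,"ax":0.0,"ay":0.0,"az":0.0}
  ]
}}

```text
time: 19.03
position: [508.1, 126.1, 147.2]
orientation: [3.141, 0.0, 0.218]
ft_force: [0.2, 3.0, 1.8]
finger_gap: 0.001
```

Emit:
{"fn": "drive_tool", "kwargs": {
  "targets": [
    {"x":0.0,"y":0.01,"z":0.0,"ax":0.0,"ay":0.0,"az":0.0},
    {"x":0.0,"y":0.02,"z":0.0,"ax":0.0,"ay":0.0,"az":0.0},
    {"x":0.0,"y":0.03,"z":0.0,"ax":0.0,"ay":0.0,"az":0.0},
    {"x":0.0,"y":0.04,"z":0.0,"ax":0.0,"ay":0.0,"az":0.0},
    {"x":0.0,"y":0.047,"z":0.0,"ax":0.0,"ay":0.0,"az":0.0},
    {"x":0.0,"y":0.052,"z":0.0,"ax":0.0,"ay":0.0,"az":0.0},
    {"x":0.0,"y":0.054,"z":0.0,"ax":0.0,"ay":0.0,"az":0.0}
  ]
}}

```text
time: 19.62
position: [519.6, 74.2, 147.2]
orientation: [3.142, 0.0, 0.218]
ft_force: [0.1, 1.9, 1.8]
finger_gap: 0.006
```

Emit:
{"fn": "drive_tool", "kwargs": {
  "targets": [
    {"x":0.0,"y":0.003,"z":0.001,"ax":0.0,"ay":0.0,"az":0.0},
    {"x":0.0,"y":0.006,"z":0.001,"ax":0.0,"ay":0.0,"az":0.0},
    {"x":0.0,"y":0.008,"z":0.001,"ax":0.0,"ay":0.0,"az":0.0},
    {"x":0.0,"y":0.008,"z":0.001,"ax":0.0,"ay":0.0,"az":0.0}
  ]
}}

```text
time: 19.95
position: [521.3, 67.0, 146.1]
orientation: [3.141, 0.0, 0.219]
ft_force: [0.5, -0.6, 0.7]
finger_gap: 0.006
```

Emit:
{"fn": "drive_tool", "kwargs": {
  "targets": [
    {"x":0.0,"y":0.002,"z":0.0,"ax":0.0,"ay":0.0,"az":0.0},
    {"x":0.0,"y":0.003,"z":0.0,"ax":0.0,"ay":0.0,"az":0.0}
  ]
}}

```text
time: 20.12
position: [521.8, 64.3, 146.1]
orientation: [-3.141, 0.0, 0.219]
ft_force: [-0.2, 1.1, -0.5]
finger_gap: 0.003
```

Emit:
{"fn": "drive_tool", "kwargs": {
  "targets": [
    {"x":0.0,"y":0.002,"z":0.0,"ax":0.0,"ay":0.0,"az":0.0},
    {"x":0.0,"y":0.003,"z":0.0,"ax":0.0,"ay":0.0,"az":0.0}
  ]
}}

```text
time: 20.28
position: [522.0, 63.4, 146.2]
orientation: [-3.137, 0.0, 0.219]
ft_force: [-1.6, 18.3, 2.1]
finger_gap: 0.007
```

Force rose to 18 N, so the door is at its stop. I'll back off, lift clear, and check.

Emit:
{"fn": "drive_tool", "kwargs": {
  "targets": [
    {"x":0.0,"y":-0.006,"z":0.0,"ax":0.0,"ay":0.0,"az":0.0},
    {"x":0.0,"y":-0.012,"z":0.0,"ax":0.0,"ay":0.0,"az":0.0},
    {"x":0.0,"y":-0.015,"z":-0.005,"ax":0.0,"ay":0.0,"az":0.0},
    {"x":0.0,"y":-0.015,"z":-0.03,"ax":0.0,"ay":0.0,"az":0.0},
    {"x":0.0,"y":-0.015,"z":-0.06,"ax":0.0,"ay":0.0,"az":0.0},
    {"x":-0.01,"y":-0.015,"z":-0.09,"ax":0.0,"ay":0.0,"az":0.0},
    {"x":-0.03,"y":-0.015,"z":-0.12,"ax":0.0,"ay":0.0,"az":0.0},
    {"x":-0.04,"y":-0.015,"z":-0.13,"ax":0.0,"ay":0.0,"az":0.0},
    {"x":-0.04,"y":-0.015,"z":-0.13,"ax":0.0,"ay":0.0,"az":0.0}
  ]
}}

```text
time: 21.03
position: [479.7, 67.1, 279.0]
orientation: [3.139, -0.005, 0.219]
ft_force: [0.1, 0.6, 0.5]
finger_gap: 0.003
```

```bash
python3 - <<'E'
from h import *
np.set_printoptions(precision=4,suppress=True)
p=ctrl.get_image("wrist"); cv2.imwrite("pics/w7.png",p["color"])
s=ctrl.read_state(); print(s["position"],s["time"],s["ft_force"])
for q in ctrl.spot_point(p,"door_pull")[:1]: print(q,at_z(p,q["location"],155,True))
c=p["color"].astype(int); red=((c[...,2]>90)&(c[...,1]<60)&(c[...,0]<60)).astype(np.uint8)
k,l,st,ce=cv2.connectedComponentsWithStats(red)
for i in range(1,k):
    if st[i,4]>150: print(ce[i],at_z(p,ce[i],155,True))
E
```

```text
[480.0307  67.216  276.8465] 21.0833 [ 0.7049  0.7454 -1.0509]
{'location': [320.5, 184.7], 'p': 0.85} [518.2914  78.4756 155.    ]
[213.4966  58.8192] [595.5859 176.4053 155.    ]
[274.1097 179.6336] [514.8489 112.4506 155.    ]
[365.7391 179.5664] [529.3194  47.1132 155.    ]
```

View pics/w7.png

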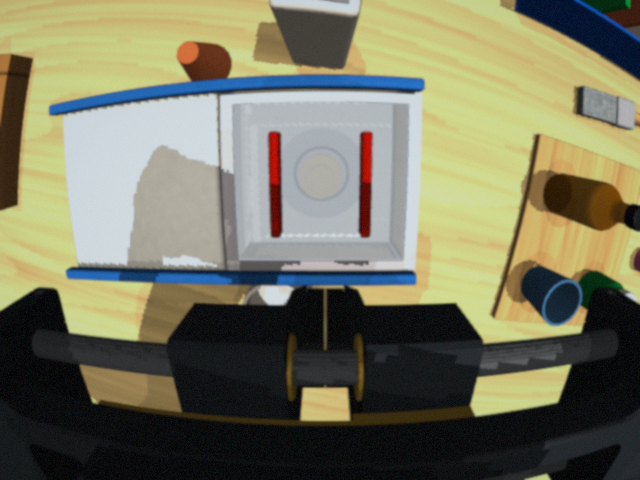

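The door is shut: the ribs at columns 274 and 366 have their midpoint over the pan. Through the panel the ring at (321,172) shows only a pale beige disc where I expected the weight, so I'll check from the scene camera.

```bash
python3 - <<'E'
from h import *
S=ctrl.get_image("scene"); T=ctrl.get_image("top"); p=ctrl.get_image("wrist")
a=cv2.resize(S["color"][120:280,260:440],None,fx=3,fy=3,interpolation=cv2.INTER_CUBIC)
b=cv2.resize(p["color"][80:290,210:430],None,fx=1.16,fy=1.16,interpolation=cv2.INTER_CUBIC)
c=cv2.resize(T["color"][190:330,200:310],None,fx=1.7,fy=1.7,interpolation=cv2.INTER_CUBIC)
o=np.zeros((490,800,3),np.uint8); o[:480,:540]=a; o[:b.shape[0],541:541+b.shape[1]]=b; o[250:250+c.shape[0],541:541+c.shape[1]]=c
cv2.imwrite("pics/chk.png",o)
for n,q in(("S",S),("W",p)):
    for r in ctrl.silhouettes(q,"check_weight")[:4]: print(n,r["p"],r["location"],r["pixels"].sum())
E
```

```text
S 0.84 [220.4, 390.7] 539
S 0.73 [247.5, 419.1] 512
```

View pics/chk.png

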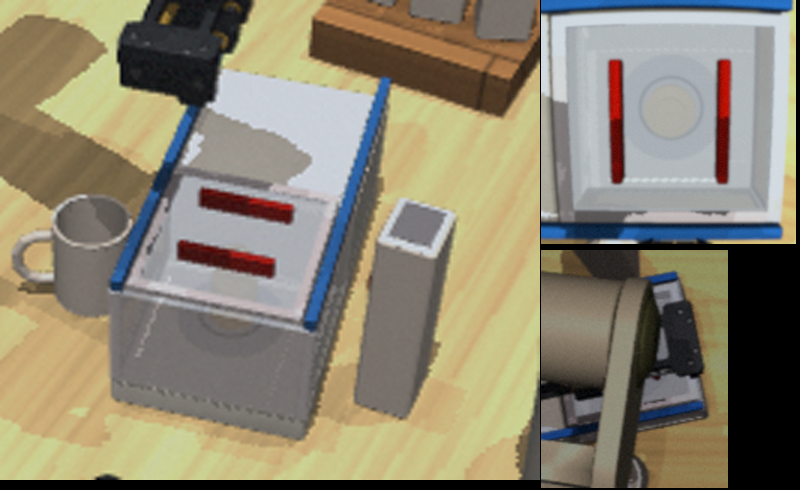

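The panel is hazy. Through it the weight shows as a washed-out beige body with a concentric knob, inside the ring at (672,105) in the wrist crop. The scene crop shows it as a faint upright column at (225,305). The door is shut, and the mug and vase stand undisturbed, so I'm handing in.

```bash
python3 -c "
from h import *
print(ctrl.sign_off())"
```

```text
the job is handed in; nothing more can be done
None
```

The guard door was slid open, the brass check weight was stood on the pan and released, and the door was slid shut over it. I handed the job in at about 21 s, and no verdict is reported.

**Door:** I felt both stops, at about 10 N opening and 18 N closing. After shutting, the middle of the ribs measured within a few mm of the pan centre.

**Weight:** It was let go with almost no load left on the wrist. Before the door closed it stood upright about 2 mm off the pan centre, with its top at 124 mm, so the pan was pressed about 3 mm.

**Check that failed:** After the door was shut, the network no longer found the weight through the hazy panel. By eye in the close-up it shows faintly, upright and centred in the ring.

**Other things:** Those I could see in the last views (mug, vase, cone, bottle and cup) looked undisturbed, but I did not measure their positions again. The gripper was raised clear of everything.

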